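Try the dry-box lid, free its catch if it holds, and hold the lid open

ROBOT

A 7-joint arm with a two-finger parallel gripper is mounted at the origin on the work surface. World frame = base frame: x ahead of the robot, y to its left, z up, the work surface at z = 0. Lengths are in m, angles in rad, forces in N, time in s.
With the tool pointing down it reaches from about 0.4 to 0.875 m from the base axis. Payload 19.3 kg.
Tool frame: the origin (TCP) lies at the very end of the fingers, on their centre line; the grasp point (between the pads) lies bot.grasp_offset behind it (bot.grasp_offset is the distance from the TCP to the grasp point, in m); z points along the fingers, y is the direction in which the jaws open and shut (so a half turn about z gives the same grasp; the last joint's range is limited). The gripper opens to 85 mm and grips with 20 to 120 N. Pads are 22 mm wide; open, the fingers measure 114 mm over their backs; the gripper's body (76 mm by 85 mm) begins 54 mm behind the grasp point. The pads swing forward as they close: fully open they stand 13 mm farther back than shut.
Start: joints at [-1.339, 0.521, -0.036, 1.599, 0.021, 1.021, -0.113], TCP at [0.186, 0.597, 0.231] pointing down, gripper open.
Joint ranges: [-2.91, 2.91], [-0.3, 2.13], [-1.5, 1.42], [0.17, 2.43], [-1.26, 4.41], [0.16, 1.93], [-2.52, 2.52]. Speed limits (rad/s): [1.89, 1.89, 2.39, 2.39, 3.01, 3.01, 3.01].

INTERFACE

Orientations are given as [roll, pitch, yaw] about the fixed x, y, z axes, in that order (R = Rz(yaw) Ry(pitch) Rx(roll)).
In Python, from workcell import bot gives the robot as it stands. The module is installed in compiled form; this text tells all that it offers.
- The arm moves only by the shell command python3 -m handwheel 'ROWS' [OPENING] [FORCE]. ROWS is JSON, a list of rows, each a list of 6 numbers: the shift along the tool's x, y, z as a fraction of full scale, then the turn, a rotation vector about the tool's x, y, z as a fraction of full scale. In form: [[x, y, z, rx, ry, rz], ...]. A call has 1 to 8 rows; each row shifts and turns the commanded pose from where the row before left it, along the tool's axes as they then stand; what a row does not reach is not made up. Full scale, the value 1, is 0.025 m for a shift and 360 degrees for a turn. A row lasts 1/8 s, in which the tool goes at most 62.5 mm and 10.7 degrees, less where a joint would pass 70% of its speed; a pose out of reach is approached as far as the arm can. A call with a number of a shift or a turn outside -1 to 1 is refused whole. A call with a gripper value outside its range is refused whole. OPENING is the closure, from -1 (fully open) to 1 (shut), set as the call begins (- or left out, the last holds). The fingers move at their own pace and stop on an object; FORCE is the grip in N (left out, the last holds). Time passes only in rows, so rows that do not move let the fingers close. It gives the time, the measured TCP pose, the force and the opening at its end, in the units of the state.
- bot.observe(): the state, without advancing time (a new reading comes with each control period).
- bot.grab_frame(name): name is "side" or "top" or "wrist"; returns a dict with "pixels" (480x640x3 uint8, blue, green, red), "vertical_fov" (degrees; the focal length in pixels is half the picture's height over the tangent of half this angle, whatever the lens; pixels are square), "cx", "cy" (the principal point, pixels), "D" ([k1, k2, p1, p2, k3] as OpenCV has them; the pictures are not rectified), "R" (3x3) and "t" (3): a world point X has camera coordinates R X + t. Camera axes: x right, y down, z forward; pixel columns grow to the right and rows downward; lengths in m; the calibration is good to about 2 mm. A picture is of the moment at which its call begins. There is no depth.
- bot.job_done(): hands the job in, once; it reports no verdict.
Trained networks look in a picture, given as the dict that the camera call returned (one of the last four; its "shot" number tells which), for a name from the list of things; names that differ only in an ending like _2 or _b are one class to them, and where a whole thing is asked for, a point or a joint stands for the part that bears it (a point fixed in the world has none). Each returns a list of dicts, best first, with "score" (0 to 1); they miss things now and then, are a little off and sometimes report something else, mostly with a low value. They report only what shows in the picture. A call takes as long as a camera call.
- bot.trace(picture, thing): "region" (480x640 bool, what is visible of it) and "point" ([column, row] in pixels, amid what is visible of it).
The state is a dict: "clock": time; "qpos": joint angles; "qd": joint speeds; "joint_efforts": joint torques, N m; "position": TCP position; "tool_rot": TCP orientation; "force": force on the tool from outside, world axes, zero at the start; "moment": the same for the moment, N m; "grip_width": finger opening in m.
Only numpy, scipy, OpenCV 4.12 (cv2) and the standard library are available. Lean on these libraries where they do the work, as an engineer would, in place of code of your own. Each camera call takes 0.05 s, during which the arm holds its last target.

TASK

I want both hands free to lift the black pot out of the dry box, whose lid has no stay and drops shut by itself. Take the lid's handle and tug it up before you turn the catch, to learn whether the worn catch is holding; if it is, turn the catch's red knob a quarter turn anticlockwise to free it. Then swing the lid up by its handle, gently and without dropping it, to about 45 degrees, and finish while still holding it there by the handle, with the pot and everything else on the bench left alone.

Things in the scene. Friction and masses are not known exactly. Their poses are not given: they have to be found in the camera images.
- drybox: Fixed dry box for finds: pale grey steel tub 260 deep (x) x 340 wide (y) x 120 mm high to the rim, clear lid in an aluminium frame. Origin: centre of the underside, on the bench; z up; -x is the front (handle, catch), the lid hinges along +x. The shut lid's top face is flat, 132 mm above the bench, but for the handle and knob. Its 60 mm wide front rail hides the catch's cam.
- lid_hinge (a point): The middle of the lid's hinge axis, fixed, at (130, 0, 120) mm in the drybox frame. The axis runs along the drybox's y.
- lid (a joint): Lid angle: 0 shut, on the rim; grows as the front rises; stop at 1.4. Pulling the handle up with 3 to 6 N raises it (hidden mass); let go, it falls shut from any angle. If the catch holds, the lid comes up only about 0.02 rad (4.5 mm at the handle) and stops hard; otherwise it goes on rising with the same small force.
- handle (a point): The lid's steel bow handle: round bar of 12 mm diameter, straight for 90 mm along the drybox's y, on legs 110 mm apart, bar axis 38 mm above the lid's top face. Origin: middle of the bar; axes parallel to the lid's (the drybox's when shut). With the lid shut it is at (-100, 55, 170) mm in the drybox frame. It turns with the lid about the hinge. (The rules call the bar lid_c0.)
- catch (a joint): Angle of the catch's knob: 0 at the start (wing front to back), 1.571 when turned a quarter turn anticlockwise seen from above; stays where left (0.07 N m of friction). It does not tell if the catch holds: the hidden cam is loose on the worn spindle and lies under the tub's lip or has swung clear. Turning the knob to 1.2 or more always carries the cam clear, and it stays clear.
- catch_grip (a point): Middle of the catch knob's wing, on the knob's vertical axis: a red wing 46 long x 12 thick x 24 mm high on a round red boss of 30 mm diameter, 9 mm high. The wing's top is 33 mm and this point 22 mm above the lid's top face; at (-93, -100, 154) mm in the drybox frame with the lid shut. At catch = 0 the wing is long in the drybox's x.
- pot: A small black round pot, 100 mm wide, 80 mm high, standing inside the dry box below the clear lid, 27 mm clear of it. Origin: centre of its underside. It stays there.
- spray_bottle: Bystander: green spray bottle with a black trigger head, 80 mm wide, 217 mm tall, beside the dry box. Origin: centre of its underside.
- adhesive: Bystander: small white bottle with a blue cap, 32 mm wide, 85 mm tall, beside the dry box. Origin: centre of its underside.
- brush: Bystander: blue-handled brush, 190 mm long, lying on a newspaper on the bench's left. Origin: under its middle.
- spatula: Bystander: wooden-handled spatula, 180 mm long, lying on the right. Origin: under its middle.
- beaker: Bystander: glass beaker, 72 mm wide, 90 mm tall, on the left. Origin: centre of its underside.
- sherd_tray: Bystander: blue open tray 160 x 220 x 35 mm with sherds lying in it, on the right. Origin: centre of its underside.

How it is judged:
On the way, in this order (a step that is already met when the one before it is completed fails the run):
1. the lid was tugged up by its handle, out of its play, before the catch was turned (value of joint lid above 0.012 rad and value of joint catch below 0.2 rad and contact force between the fingers and lid_c0 above 1 N), for 0.1 s.
2. the lid stands at about 45 degrees, held by its handle (value of joint lid between 0.61 and 0.96 rad and contact force between the fingers and lid_c0 above 1 N), for 0.2 s.
At the end, for the whole second after the job is handed in: The lid stands still at 35 to 55 degrees (0.61 to 0.96 rad), the fingers bearing on its handle with more than 1 N; the pot is within 20 mm of where it stood and every bystander within 30 mm, so that nothing else props the lid (all of step 2 and velocity of joint lid between -0.1 and 0.1 rad/s and distance of pot from where it was at the start of the episode below 0.02 m and distance of each of spray_bottle, adhesive, brush, spatula, beaker, sherd_tray from where it was at the start of the episode below 0.03 m); the arm keeps its last pose, push and grip.
It fails at once if the lid was dropped (falling faster than 1.5 rad/s while more than 0.1 rad open) (value of joint lid above 0.1 rad and velocity of joint lid below -1.5 rad/s).
It fails at once if the lid was flung up (faster than 2 rad/s) (velocity of joint lid above 2 rad/s).
It fails at once if the pot was disturbed (distance of pot from where it was at the start of the episode above 0.02 m).
It fails at once if a bystander was disturbed (distance of any of spray_bottle, adhesive, brush, spatula, beaker, sherd_tray from where it was at the start of the episode above 0.03 m).
It also fails if it takes over 61 s, if anything falls off the work surface, if the arm or the gripper's body presses on something with over 40 N, if the wrist force passes 120 N, or if a joint passes its speed limit or range.

## Working session

There is one attempt and no reset: what is moved stays moved. The work goes in short steps, Python scripts to look and compute and a shell command to move; the robot and the scene stay as the last step left them, time stands still between calls to the robot, and variables do not carry over. Pictures are saved under pics/ and viewed, and the job is handed in when it is done.

```bash
mkdir -p pics; ls; python3 - <<'E'
from workcell import bot
import cv2
s=bot.observe()
print({k:(v if not hasattr(v,'tolist') else v.tolist()) for k,v in s.items()}, bot.grasp_offset)
for n in ['side','top']:
    f=bot.grab_frame(n); cv2.imwrite(f'pics/{n}0.png',f['pixels'])
    print(n,f['vertical_fov'],f['cx'],f['cy'],f['D'],f['R'],f['t'],f['shot'])
    for th in ['drybox','handle','catch_grip']:
        r=bot.trace(f,th)
        print(th,[(x['score'],x['point'],int(x['region'].sum())) for x in r[:3]])
E
```

```text
pics
{'clock': 0.0, 'qpos': [-1.3392051269191914, 0.5220220732995492, -0.03633141684631187, 1.5999854783186316, 0.02118859569280371, 1.0211005984682553, -0.11283532045888259], 'qd': [0.0003711485900749791, 0.0004353060682848339, -0.0011711415887790037, -0.0004908729940639718, -0.0007720418202100818, -0.0001778826775868326, -0.00026985779236500545], 'joint_efforts': [0.000805147283244878, -92.71204233169556, 1.9802767038345337, -36.99370622634888, 0.017800464411266148, 0.008216507267206907, -4.351101324573392e-05], 'position': [0.18570071504738525, 0.5964294153498789, 0.23072872774008313], 'tool_rot': [-3.140463771486733, 6.874166529313719e-05, 2.8397533102182124], 'force': [-0.06852586753907905, 0.8019712714763741, 0.148883887997665], 'moment': [-0.05777341475799134, 0.00018935646699566678, -0.03289027177530398], 'grip_width': 0.08554238179130648} 0.0187
side 42.53861394559364 324.38358545138175 229.85358617489038 [-0.01455594  0.          0.          0.          0.        ] [[-0.96869089 -0.24817833  0.00674416]
 [-0.17422422  0.66017841 -0.73062329]
 [ 0.17687252 -0.70892312 -0.68274748]] [0.530443   0.20981093 1.52864838] 1
drybox []
handle []
catch_grip [(0.63, [287.7, 268.8], 11906)]
top 43.73552156661389 308.6059559522071 235.76875145505403 [-0.19214971  0.          0.          0.          0.        ] [[ 0.02354547 -0.99971407 -0.00416949]
 [-0.9854328  -0.02250606 -0.16856951]
 [ 0.16842748  0.0080778  -0.98568095]] [-0.04518487  0.57750918  1.72767659] 2
drybox [(0.56, [261.5, 227.6], 11206)]
handle [(0.71, [260.1, 223.7], 10561)]
catch_grip [(0.59, [289.2, 259.8], 151)]
```

View pics/side0.png

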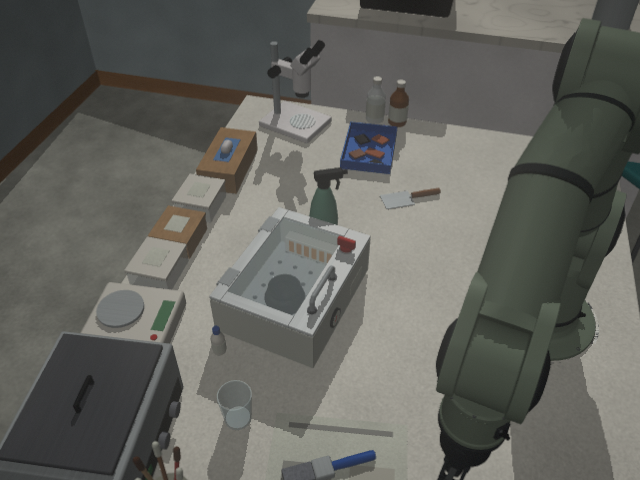

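View pics/top0.png

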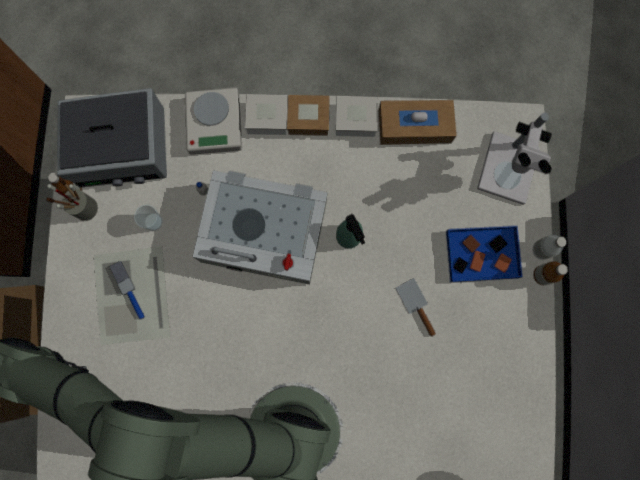

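The side and top views show the box clearly. In the top view the bow handle is at about (234,254), the red knob at (288,261), and the lid corners at about (196,260), (308,281), (326,192) and (212,174). Next I'll zoom in for a pose fit.

```bash
python3 - <<'E'
import cv2
a=cv2.imread('pics/top0.png')[160:300,180:340]; cv2.imwrite('pics/topz.png',cv2.resize(a,None,fx=5,fy=5,interpolation=cv2.INTER_CUBIC)[:600])
a=cv2.imread('pics/top0.png')[165:285,185:335]; cv2.imwrite('pics/topz.png',cv2.resize(a,None,fx=5,fy=5,interpolation=cv2.INTER_CUBIC))
a=cv2.imread('pics/side0.png')[205:365,205:375]; cv2.imwrite('pics/sidez.png',cv2.resize(a,None,fx=3.75,fy=3.75,interpolation=cv2.INTER_CUBIC))
E
```

```text
(no output)
```

View pics/topz.png

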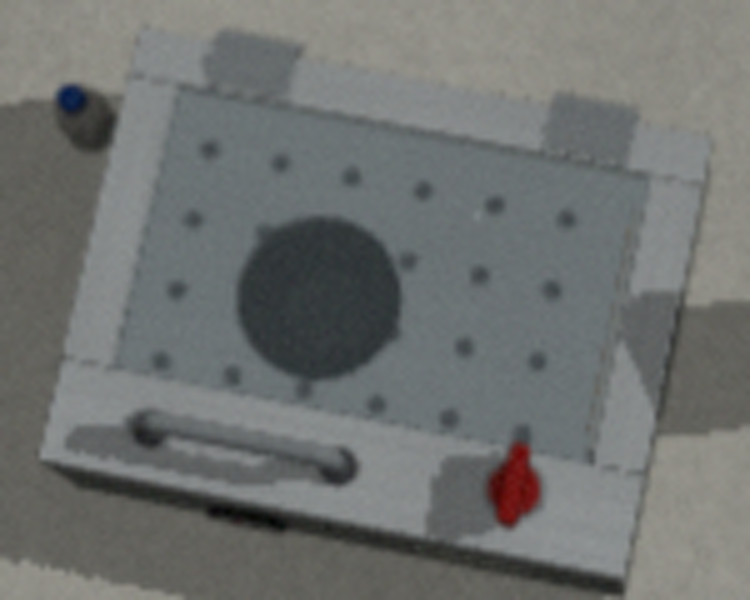

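View pics/sidez.png

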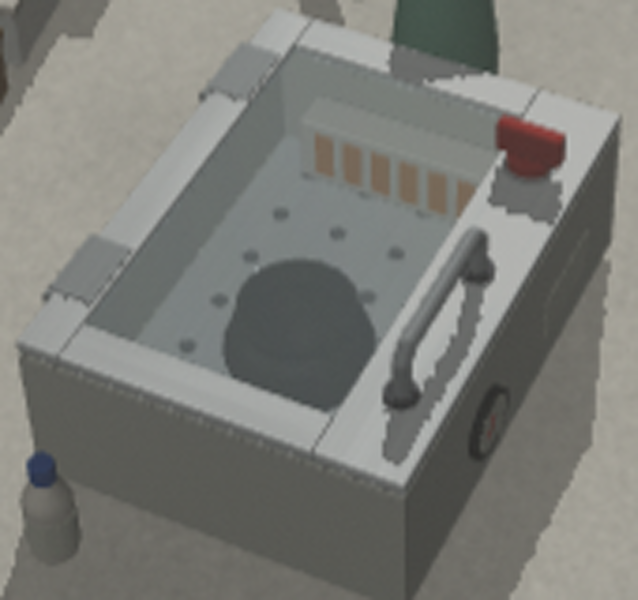

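```bash
cat > h.py <<'E'
import numpy as np, cv2
from scipy.spatial.transform import Rotation as Ro
from scipy.optimize import least_squares
def K(f):
    F=240/np.tan(np.radians(f['vertical_fov'])/2); return np.array([[F,0,f['cx']],[0,F,f['cy']],[0,0,1]])
def proj(f,P):
    rv,_=cv2.Rodrigues(np.asarray(f['R'])); return cv2.projectPoints(np.asarray(P,float).reshape(-1,1,3),rv,np.asarray(f['t'],float),K(f),np.asarray(f['D'],float))[0].reshape(-1,2)
def w(p,P):
    P=np.asarray(P,float)/1000; c,s=np.cos(p[2]),np.sin(p[2]); return P@np.array([[c,-s,0],[s,c,0],[0,0,1]]).T+[p[0],p[1],0]
E
python3 - <<'E'
from h import *
from workcell import bot
ft=bot.grab_frame('top'); fs=bot.grab_frame('side')
zt=lambda a:(np.array(a)+.5)/5-.5+[185,165]
zs=lambda a:(np.array(a)+.5)/3.75-.5+[205,205]
obj=[[-130,170,132],[-130,-170,132],[130,-170,132],[130,170,132]]
T=zt([[42,459],[623,580],[710,140],[140,28]]); S=zs([[405,490],[620,118],[280,10],[18,345]])
S=zs([[405,490],[620,118],[280,10],[18,345]])
def res(p):
    return np.r_[(proj(ft,w(p,obj))-T).ravel(),(proj(fs,w(p,obj))-S).ravel()]
r=least_squares(res,[.6,.15,-.2],loss='soft_l1'); print(r.x); print(res(r.x).reshape(-1,2).round(1))
p=r.x
H=[[-100,10,170],[-100,55,170],[-100,100,170],[-93,-100,165]]
print(proj(ft,w(p,H)).round(1),(proj(ft,w(p,H))-[185,165])*5); print((proj(fs,w(p,H))-[205,205])*3.75)
print('handle',w(p,H[1]),'catch',w(p,[-93,-100,154]),'hinge',w(p,[130,0,120]))
print('stops TCP')
s=bot.observe();print(s['position'],s['tool_rot'],s['clock'])
for th in ['spray_bottle','adhesive','beaker']:
    for f in (ft,fs):
        x=bot.trace(f,th); print(th,[(a['score'],a['point']) for a in x[:2]])
E
```

```text
[ 0.59455036  0.10878268 -0.17769345]
[[-1.8  0.2]
 [-0.6  0.2]
 [ 0.2 -0.5]
 [-0.6 -0.5]
 [ 0.5 -0.3]
 [ 1.3 -0.7]
 [-0.3 -0.7]
 [-0.3 -0.7]]
[[246.8 255.8]
 [231.  252.5]
 [215.2 249.3]
 [286.4 261.5]] [[308.96995872 453.84290677]
 [229.85811089 437.63945641]
 [151.22258678 421.48661596]
 [506.93571369 482.33631662]]
[[473.142939   239.49290121]
 [442.23915568 289.54450175]
 [409.95985748 341.82010221]
 [533.07169656 128.11116554]]
handle [0.50584675 0.18059263 0.17      ] catch [0.48533876 0.02679594 0.154     ] hinge [0.72250338 0.0858039  0.12      ]
stops TCP
[0.18578395 0.59672031 0.23125997] [-3.14152136e+00  2.04702663e-05  2.83976704e+00] 0.5
spray_bottle [(0.89, [348.9, 234.6])]
spray_bottle [(0.66, [327.6, 196.5])]
adhesive [(0.59, [201.8, 187.9]), (0.59, [483.7, 253.7])]
adhesive [(0.86, [215.5, 341.0])]
beaker [(0.6, [147.5, 219.3])]
beaker [(0.72, [235.7, 405.4]), (0.28, [290.8, 283.9])]
```

```bash
python3 -m handwheel '[[-1,-0.7,-0.1,0,0,0],[-1,-0.7,-0.1,0,0,0],[-1,-0.7,-0.1,0,0,0],[-1,-0.7,-0.1,0,0,0],[-1,-0.7,-0.1,0,0,0],[-1,-0.7,-0.1,0,0,0],[-1,-0.7,-0.1,0,0,0],[-1,-0.7,-0.1,0,0,0]]' -1 40
```

```text
clock: 1.8
position: [0.3357, 0.4028, 0.2515]
tool_rot: [3.141, 0.0, 2.84]
force: [0.2, 0.5, -0.4]
grip_width: 0.0855
```

```bash
python3 - <<'E'
from h import *
from workcell import bot
ft=bot.grab_frame('top')
p=[0.59455,0.10878,-0.17769]
# bottle position by ray at z~0.1 (region centroid)
R=np.array(ft['R']);t=np.array(ft['t'])
for (u,z) in (([346,236],.02),([349,234],.11),([355,228],.2)):
    d=cv2.undistortPoints(np.array([[u]],float),K(ft),np.array(ft['D'],float))[0,0]
    C=-R.T@t; v=R.T@np.r_[d,1]; X=C+v*(z-C[2])/v[2]
    c,s=np.cos(p[2]),np.sin(p[2]); q=np.array([[c,s],[-s,c]])@(X[:2]-p[:2])
    print(z,X.round(3),'box',q.round(3))
im=ft['pixels'].copy()
for q in proj(ft,w(p,[[-100,10,170],[-100,100,170],[-100,0,132],[-100,110,132],[-93,-100,165],[-130,170,132]])): cv2.circle(im,tuple(int(round(x*1)) for x in q),1,(0,255,255),-1)
a=im[165:285,185:385]; cv2.imwrite('pics/top1.png',cv2.resize(a,None,fx=4,fy=4,interpolation=cv2.INTER_CUBIC))
E
```

```text
0.02 [ 0.585 -0.145  0.02 ] box [ 0.036 -0.251]
0.11 [ 0.576 -0.148  0.11 ] box [ 0.027 -0.256]
0.2 [ 0.577 -0.159  0.2  ] box [ 0.03  -0.266]
```

View pics/top1.png

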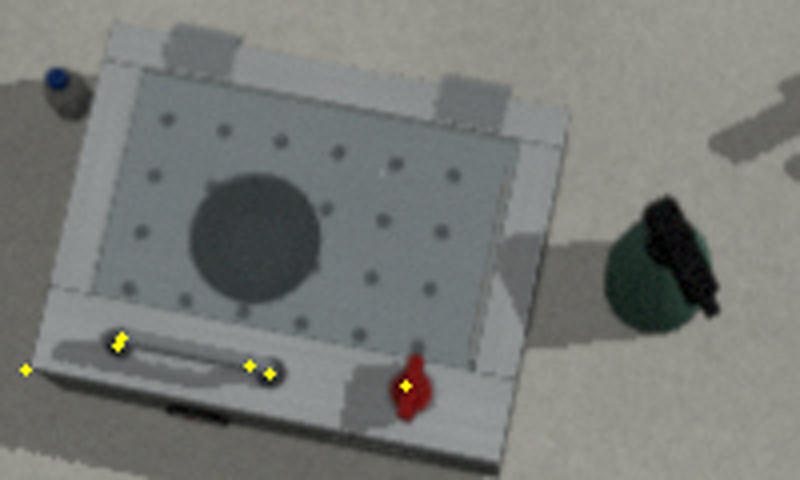

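The overlay shows the predicted leg feet and knob landing on the handle legs, at zoom (118,343) and (270,374), and on the knob at (408,386). The spray bottle is about 250 mm from the box centre in −y, so it's clear.

```bash
python3 -m handwheel '[[-1,-0.7,0,0,0,0],[-1,-0.7,0,0,0,0],[-1,-0.7,0,0,0,0],[-1,-0.7,0,0,0,0],[-1,-0.7,0,0,0,0],[-1,-0.7,0,0,0,0],[-1,-0.7,0,0,0,0],[-1,-0.7,0,0,0,0]]'
python3 -m handwheel '[[-1,-0.8,0,0,0,0.029],[0,0,0,0,0,0.029],[0,0,0,0,0,0.029],[0,0,0,0,0,0.029],[0,0,0,0,0,0.029],[0,0,0,0,0,0.029],[0,0,0,0,0,0.029],[0,0,0,0,0,0.027]]'; python3 - <<'E'
from h import *
from workcell import bot
print(bot.observe()['qpos'])
p=[0.59455,0.10878,-0.17769]
f=bot.grab_frame('wrist'); im=f['pixels'].copy(); cv2.imwrite('pics/wr0.png',im)
for q in proj(f,w(p,[[-100,10,170],[-100,100,170],[-100,55,170],[-100,0,132],[-100,110,132],[-93,-100,165],[-130,170,132],[-130,-170,132]])): cv2.circle(im,tuple(int(round(x)) for x in q),2,(0,255,255),-1); print(q.round(1))
cv2.imwrite('pics/wr0d.png',im)
E
```

```text
clock: 2.85
position: [0.485, 0.2098, 0.2514]
tool_rot: [3.141, 0.0, 2.84]
force: [0.3, 0.5, 0.2]
grip_width: 0.0855
clock: 3.85
position: [0.5024, 0.1841, 0.2514]
tool_rot: [3.141, -0.0, 1.389]
force: [-0.5, -0.1, -0.7]
grip_width: 0.0857
[-0.7930542   0.38360848  0.44024463  1.83166384 -0.19483505  0.96859399
 -0.45183975]
[323.  330.9]
[323.2 181.3]
[323.1 260.2]
[322.2 317.9]
[322.3 157.3]
[332.5 465.6]
[271.7  56. ]
[286.4 498.8]
```

View pics/wr0d.png

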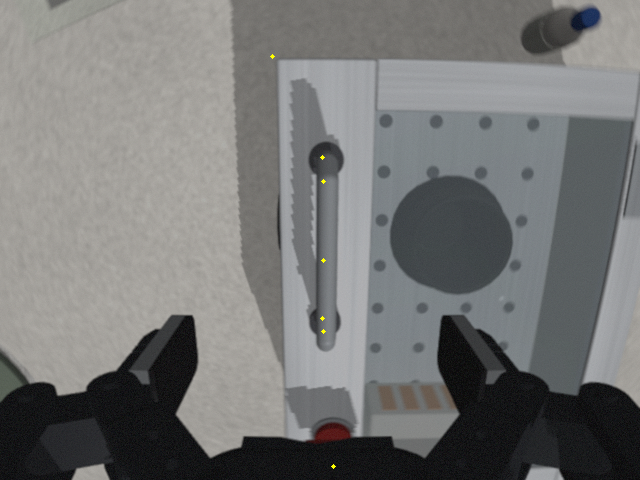

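The wrist view shows the bar vertical at column ≈326, rows 158–345, midway between the open fingers. It sits about 2 mm from the prediction. Now I'll descend and grip.

```bash
python3 -m handwheel '[[-0.12,0.24,0.5,0,0,0],[0,0,0.8,0,0,0],[0,0,0.8,0,0,0],[0,0,0.8,0,0,0],[0,0,0.6,0,0,0],[0,0,0.5,0,0,0],[0,0,0,0,0,0],[0,0,0,0,0,0]]' -1 40
python3 -m handwheel '[[0,0,0,0,0,0],[0,0,0,0,0,0],[0,0,0,0,0,0],[0,0,0,0,0,0],[0,0,0,0,0,0],[0,0,0,0,0,0]]' 1 40; python3 - <<'E'
from h import *
from workcell import bot
f=bot.grab_frame('wrist'); cv2.imwrite('pics/wr1.png',f['pixels'])
E
```

```text
clock: 4.9
position: [0.5081, 0.18, 0.1517]
tool_rot: [3.141, -0.0, 1.395]
force: [-0.4, 0.0, -0.3]
grip_width: 0.0856
clock: 5.65
position: [0.507, 0.1801, 0.1514]
tool_rot: [-3.14, 0.0, 1.395]
force: [-6.2, 0.3, 8.0]
grip_width: 0.0103
```

View pics/wr1.png

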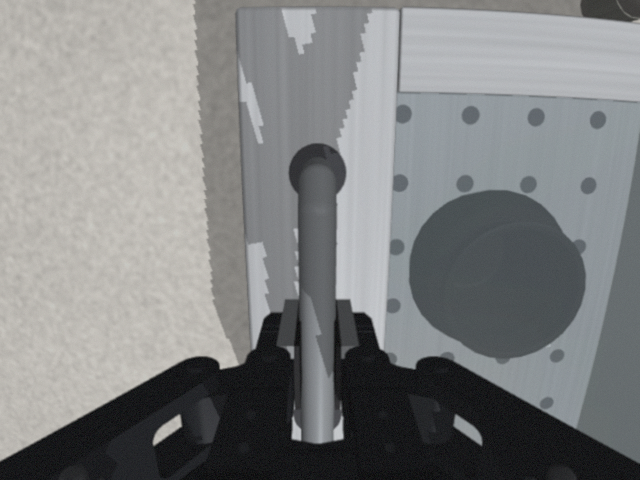

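The bar is between the pads: width 10.3 mm, pads either side at column ≈318. Now the tug, in small steps.

```bash
python3 -m handwheel '[[0,0,-0.06,0,0,0],[0,0,-0.06,0,0,0],[0,0,0,0,0,0]]'
python3 -m handwheel '[[0,0,-0.04,0,0,0],[0,0,0,0,0,0],[0,0,0,0,0,0]]'
```

```text
clock: 6.08
position: [0.5076, 0.18, 0.1542]
tool_rot: [-3.141, 0.0, 1.395]
force: [-2.8, 1.6, -5.6]
grip_width: 0.0103
clock: 6.45
position: [0.5078, 0.18, 0.1553]
tool_rot: [3.142, -0.0, 1.395]
force: [-1.6, 1.0, -5.3]
grip_width: 0.0107
```

```bash
python3 -m handwheel '[[0,0,-0.06,0,0,0],[0,0,0,0,0,0]]'; python3 -m handwheel '[[0,0,-0.08,0,0,0],[0,0,0,0,0,0],[0,0,0,0,0,0]]'; python3 -c "
from workcell import bot
print(bot.observe()['force'],bot.observe()['position'])"
```

```text
clock: 6.7
position: [0.5082, 0.1799, 0.157]
tool_rot: [3.141, -0.0, 1.394]
force: [2.7, 0.6, -7.1]
grip_width: 0.0104
clock: 7.08
position: [0.5087, 0.1798, 0.1591]
tool_rot: [3.14, -0.0, 1.394]
force: [6.0, 1.0, -7.4]
grip_width: 0.0101
[ 5.97744666  1.01955314 -7.38757336] [0.50866725 0.17982656 0.15909698]
```

After 7.7 mm of rise the pull is still only 7.4 N, and the tool is being drawn along the lid's arc in x. That suggests the catch isn't holding. I'll check a little further, along the arc, with pictures.

```bash
python3 -m handwheel '[[0,0.08,-0.08,0,0,0],[0,0.06,-0.12,0,0,0],[0,0.02,-0.12,0,0,0],[0,0,0,0,0,0]]'; python3 - <<'E'
from h import *
from workcell import bot
print(bot.observe()['force'])
f=bot.grab_frame('wrist'); cv2.imwrite('pics/wr2.png',f['pixels'])
f=bot.grab_frame('side'); cv2.imwrite('pics/side2.png',cv2.resize(f['pixels'][205:365,205:375],None,fx=3.75,fy=3.75,interpolation=cv2.INTER_CUBIC))
E
```

```text
clock: 7.58
position: [0.5107, 0.1794, 0.1668]
tool_rot: [-3.139, 0.0, 1.395]
force: [-6.5, 1.8, -4.9]
grip_width: 0.0103
[-6.45261536  1.77177718 -4.93971283]
```

View pics/side2.png

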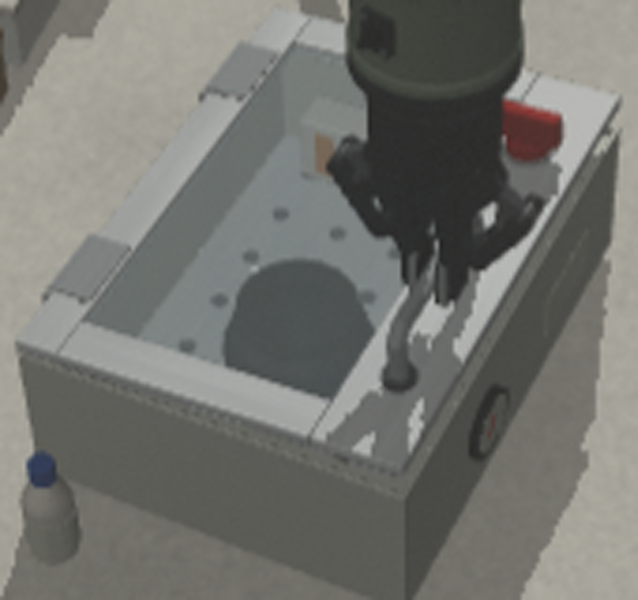

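View pics/wr2.png

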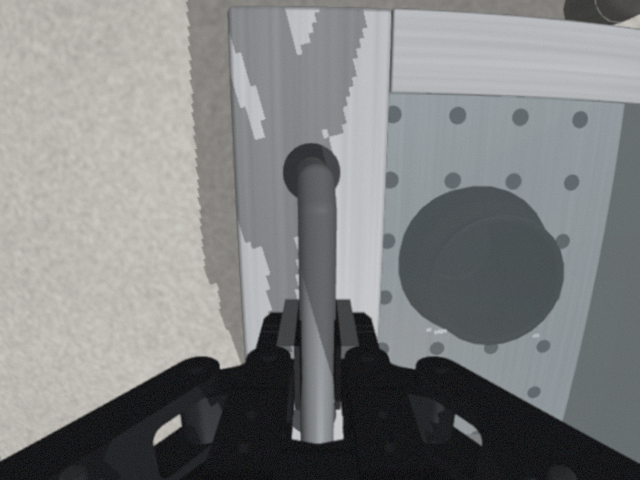

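The lid has come up about 15 mm: in the side view the front corner moved from zoom row 490 to 472, a rim gap shows, and the bar hasn't slipped in the pads. That's about 0.067 rad at roughly 5 N, well past the 0.02 rad stop. The catch isn't holding, so the knob needs no turn. Next I'll swing the lid along its arc, turning the tool with it and watching the joints.

```bash
python3 -m handwheel '[[0,0.05,-0.45,0.008,0,0],[0,0.09,-0.45,0.008,0,0],[0,0.105,-0.45,0.008,0,0],[0,0.105,-0.45,0.008,0,0]]'; python3 -c "
from workcell import bot
s=bot.observe();print(s['qpos'].round(3),s['force'],s['moment'])"
```

```text
clock: 8.18
position: [0.5244, 0.177, 0.2113]
tool_rot: [-2.94, -0.0, 1.394]
force: [8.5, 2.4, -9.6]
grip_width: 0.0101
[-0.619  0.556  0.368  1.679 -0.309  1.141 -0.303] [ 8.45261785  2.4101804  -9.58404346] [ 0.2339504  -2.04201131 -0.11559179]
```

```bash
python3 -m handwheel '[[0,0.14,-0.45,0.008,0,0],[0,0.12,-0.45,0.008,0,0],[0,0.105,-0.45,0.008,0,0],[0,0.105,-0.45,0.008,0,0],[0,0.105,-0.45,0.008,0,0]]'; python3 -c "
from workcell import bot
s=bot.observe();print(s['qpos'].round(3),s['force'],s['moment'])"
```

```text
clock: 8.8
position: [0.553, 0.1719, 0.2609]
tool_rot: [-2.686, 0.0, 1.395]
force: [-4.6, 3.5, -2.8]
grip_width: 0.0107
[-0.486  0.694  0.343  1.36  -0.366  1.567 -0.261] [-4.56757777  3.50993573 -2.75712214] [ 0.35608625  0.20072151 -0.18446861]
```

Lid about 0.52 rad, which agrees with the TCP height. q6 is heading for its limit of 1.93, so I'll finish the arc without further tilt, letting the round bar turn in the pads.

```bash
python3 -m handwheel '[[0,0.13,-0.37,0,0,0],[0,0.13,-0.37,0,0,0],[0,0.13,-0.36,0,0,0],[0,0,0,0,0,0]]'; python3 -c "
from workcell import bot
s=bot.observe();print(s['qpos'].round(3),s['force'],s['moment'])"
```

```text
clock: 9.3
position: [0.5735, 0.1683, 0.2816]
tool_rot: [-2.687, -0.0, 1.395]
force: [-9.4, 1.8, 2.7]
grip_width: 0.0103
[-0.467  0.712  0.348  1.273 -0.366  1.635 -0.265] [-9.38758312  1.79359516  2.72200919] [ 0.31421118  1.59803485 -0.01993928]
```

```bash
python3 -m handwheel '[[0,0.12,-0.37,0,0,0],[0,0.15,-0.36,0,0,0],[0,0.17,-0.35,0,0,0],[0,0,0,0,0,0],[0,0,0,0,0,0]]'; python3 - <<'E'
from h import *
from workcell import bot
s=bot.observe();print(s['qpos'].round(3),s['qd'].round(3),s['force'],s['moment'])
p=[0.59455,0.10878,-0.17769]
phi=np.pi-2.687; c=np.cos(p[2]);sn=np.sin(p[2])
T=s['position']; q=np.array([[c,sn],[-sn,c]])@(T[:2]-p[:2])
bx=q[0]+.0187*np.sin(phi)-.13; bz=T[2]+.0187*np.cos(phi)-.12
print('bar',bx,bz,np.hypot(bx,bz),'theta',np.arctan2(bz,-bx)-np.arctan2(.05,.23))
for n in('side','top','wrist'):
    f=bot.grab_frame(n); cv2.imwrite(f'pics/{n}3.png',f['pixels'])
E
```

```text
clock: 9.93
position: [0.5959, 0.1643, 0.2998]
tool_rot: [-2.69, 0.0, 1.394]
force: [6.2, 2.1, -15.7]
grip_width: 0.0103
[-0.444  0.738  0.352  1.177 -0.368  1.702 -0.269] [-0.002 -0.002  0.     0.006  0.001 -0.006 -0.   ] [  6.16324316   2.10722116 -15.68730773] [ 0.15856755 -2.71772993 -0.29457141]
bar -0.13026781096934997 0.19656473128587992 0.235812205282586 theta 0.7714687986718787
```

View pics/side3.png

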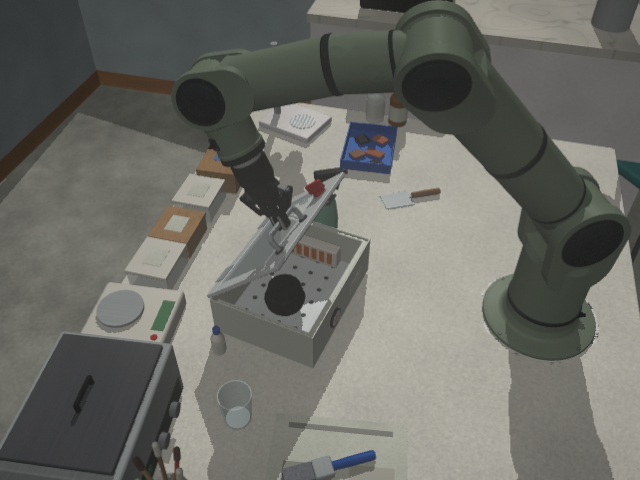

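View pics/wrist3.png

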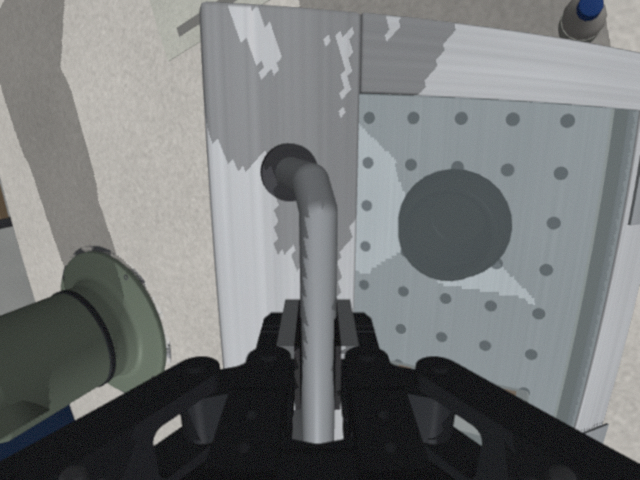

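View pics/top3.png

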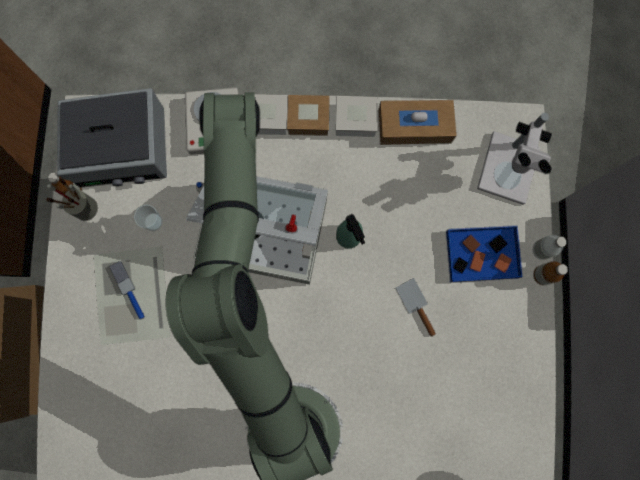

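The side view shows the lid standing open at about 45°, with the fingers on the bar near (275,220). In the wrist view the bar is between the pads. The top view shows the pot and bystanders where they were. I'll ease out a little radial tension, settle, recheck and hand in.

```bash
python3 -m handwheel '[[0,0.02,0.01,0,0,0],[0,0,0,0,0,0],[0,0,0,0,0,0],[0,0,0,0,0,0]]'; python3 - <<'E'
from h import *
from workcell import bot
s0=bot.observe(); f=bot.grab_frame('top'); g=bot.grab_frame('side'); s=bot.observe()
print(s0['position'],s['position'],s['force'],s['grip_width'],np.abs(s['qd']).max())
a=cv2.imread('pics/top0.png').astype(int); b=cv2.imread('pics/side0.png').astype(int)
for nm,im,ref,rs in(('top',f,a,{'spray':(335,212,370,250),'brush':(100,258,150,325),'spatula':(392,275,440,338),'tray':(444,224,525,285),'beaker':(132,203,164,234)}),('side',g,b,{'adhesive':(208,322,230,356),'beaker':(214,376,256,432),'tray':(338,120,400,175)})):
    for k,(x0,y0,x1,y1) in rs.items(): print(nm,k,cv2.phaseCorrelate(ref[y0:y1,x0:x1].mean(2),im['pixels'][y0:y1,x0:x1].astype(int).mean(2)))
E
```

```text
clock: 10.58
position: [0.5958, 0.1643, 0.2997]
tool_rot: [-2.689, 0.0, 1.395]
force: [4.0, 1.5, -14.8]
grip_width: 0.0106
[0.59577025 0.16429056 0.29966226] [0.59575789 0.16431072 0.29966344] [  5.05468654   1.47148092 -15.01091745] 0.010464420314953688 0.001831704203426179
top spray ((-0.04214760962934605, 0.015708340597772263), 0.9880035869221007)
top brush ((-0.18682591037527274, -0.021818506511877445), 0.8529165373489033)
top spatula ((-0.05147075963229497, 0.026619027274357165), 0.9892834461088253)
top tray ((0.4995557563702917, -0.04427783570688604), 1.0397377933016265)
top beaker ((-0.5783551658524537, 0.1981479985177117), 0.6601069654152641)
side adhesive ((0.03977819449989006, -0.014328259225720785), 0.9949863716507555)
side beaker ((0.5437950178389208, -0.00444375315969836), 0.777911157749482)
side tray ((-0.03909726873163066, -0.13909691721416806), 0.9310153168437373)
```

Everything is still, the pictures show no bystander shift beyond 0.6 px, and the grip is firm. Handing in.

```bash
python3 -c "
from workcell import bot
print(bot.job_done()); s=bot.observe(); print(s['clock'],s['position'],s['force'],s['grip_width'])"
```

```text
the job is handed in; nothing more can be done
None
the job is handed in; nothing more can be done
```

The lid now stands open at about 44° (0.77 rad by tool position), still held by its handle, and I handed the job in after about 10.6 s on the robot's clock.

- **Tug and catch:** I gripped the handle bar at 40 N and pulled up with the knob untouched. The lid rose about 15 mm (0.067 rad) on a pull of only 5–7 N, well past the 4.5 mm stop. The worn catch was not holding, so I did not turn the red knob.
- **Swing:** I raised the lid in small steps along its hinge arc, at about 0.4 rad/s. For the last part I kept the tool's tilt fixed, because a wrist joint was nearing its limit.
- **Last checks:**
    - The arm was still, with the jaws 10.5 mm apart on the bar.
    - The bystanders had shifted by less than 0.6 pixel in the pictures.
    - I checked the pot only by eye, and it looked unmoved.

**Did not go as expected:**
- The jaws read 10.3–10.5 mm on the 12 mm bar, though the pictures show the bar between the pads.
- A pull of about 15 N remains between hand and lid, mostly towards the hinge. A small correction of about half a millimetre reduced it only slightly.
- I did not get a separate lid-angle measurement from the pictures. The side view only shows roughly 45°.

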